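# Close the lamp hatch of a cold light source and hold it down

### The job

Close the lamp hatch on top of the cold light source: turn the quarter-turn wing stud in the hatch frame until it lines up with the slot in the open cover, then swing the cover shut over the stud and press it down on its springy seal until it lies flush on the frame. Finish while still pressing the cover flush with the hand, so that I can lock the stud; do not let go. Leave the petri dish, the specimen jar and the slide box where they are.

Things in the scene. Friction and masses are not known exactly. Their poses are not given: they have to be found in the camera images.
- light_source: Cold light source (lamp box for stereo microscopes): white metal case 240 x 170 mm, fixed, flat top deck 120 mm above the bench. Origin: centre of its underside, at bench height; x axis from the front panel (dimmer knob, light port) to the rear, z up.
- hatch_frame (a point): Centre of the lamp hatch's aluminium frame, on its upper face, 126 mm above the bench; axes as the light source. The frame is 128 mm long (x), 108 mm wide and 6 mm high; in it are the lamp well, a black foam seal round the well that stands 5 mm above the frame and gives under load, and at the front the wing stud.
- wing (a joint): Quarter-turn wing stud, vertical axis 58 mm to the front of the light source's centre, on its centre line. 0 rad: wings point front to rear, in line with the cover's slot (a stop); 1.571 rad: crosswise, locked (a stop). Grows anticlockwise seen from above. About 0.06 N m of friction: it stays where it is left. Starts between 0.9 and 1.55 rad.
- wing_head (a point): Centre of the stud's head, on its axis, 141.5 mm above the bench. The head is a steel bar 30 mm long (this point's x), 9 mm thick (its y), 18 mm high (top 150.5 mm above the bench, underside 6.5 mm above the frame) on an 8 mm neck, a driver slot along its top. Grip it across the 9 mm from above, fingertips clear of the frame.
- cover (a joint): Hinge of the hatch cover: 0 flush on the frame, grows as it opens, stop at 1.92 rad (leaning back). Starts at 1.72 to 1.90 rad. Stiff and damped: stays open until pushed about 0.4 rad past upright, then sinks at about 1 rad/s to rest on the seal at about 0.06 rad (at about 0.2 rad on the stud if that is out of line). Then 6 to 8 N down on the pad brings it flush.
- cover_hinge (a point): Middle of the cover's hinge line, 128 mm above the bench, 50 mm to the rear of the light source's centre. Axes turn with the cover: -x from the hinge to the free edge, y along the hinge, z out of the outer face (up when shut). The cover is a grey sheet 116 mm wide, 4 mm thick, 135 mm from hinge line to free edge, mass about 0.2 kg.
- cover_pad (a point): Centre of the black thumb pad on the cover's outer face, the place to press: 28 mm across, 2 mm high, on the centre line 60 mm from the hinge line, 132 mm above the bench when flush. Axes as cover_hinge.
- cover_edge (a point): Middle of the cover's free edge, on the outer face, 135 mm from the hinge line. Axes as cover_hinge.
- cover_slot (a point): Centre of the slot in the cover, 40 mm long (x) and 16 mm wide, on the centre line 110 mm from the hinge line: the stud's head passes through it when in line. Axes as cover_hinge.
- petri_dish: Bystander: closed glass petri dish, 92 mm across, 15 mm high, on the bench to the left (+y) of the light source. Origin: centre of its underside.
- specimen_jar: Bystander: small glass jar with white cap, 52 mm across, 75 mm high, on the bench to the right (-y) of the light source. Origin: centre of its underside.
- slide_box: Bystander: wooden slide box 36 x 96 x 33 mm, on the bench behind (+x) the light source. Origin: centre of its underside.

How it is judged:
By the outcome, as a careful person would: the job done as asked, in the order asked, and still so for the second after the job is handed in, while the arm keeps its last pose, push and grip.
It also fails if it takes over 48 s, if anything falls off the work surface, if the arm or the gripper's body presses on something with over 40 N, if the wrist force passes 120 N, or if a joint passes its speed limit or range.

### The arm

A 6-joint arm with a two-finger parallel gripper is mounted at the origin on the work surface. World frame = base frame: x ahead of the robot, y to its left, z up, the work surface at z = 0. Lengths are in m, angles in rad, forces in N, time in s.
With the tool pointing down it reaches from about 0.4 to 0.925 m from the base axis. Payload 3.4 kg.
Tool frame: the origin (TCP) lies at the very end of the fingers, on their centre line; the grasp point (between the pads) lies 19 mm behind it; z points along the fingers, y is the direction in which the jaws open and shut (so a half turn about z gives the same grasp; the last joint's range is limited). The gripper opens to 85 mm and grips with 20 to 120 N. Pads are 22 mm wide; open, the fingers measure 114 mm over their backs; the gripper's body (76 mm by 85 mm) begins 54 mm behind the grasp point. The pads swing forward as they close: fully open they stand 13 mm farther back than shut.
Start: joints at [-1.377, 0.307, 1.506, -0, 1.328, -0.073], TCP at [0.152, -0.555, 0.199] pointing down, gripper open.
Joint ranges: [-3.12, 3.12], [-1.05, 2.28], [0.14, 2.33], [-1.42, 4.57], [0.1, 2.73], [-2.68, 2.68]. Speed limits (rad/s): [2.57, 2.57, 3.14, 3.14, 3.14, 3.14].

### API

Orientations are given as a unit quaternion [w, x, y, z].
In Python, from rig import get_obs, snapshot, job_done, regions_of, spot_point gives the robot as it stands. The module is installed in compiled form; this text tells all that it offers.
- The arm moves only by the tool jog_arm, never from a script. Its argument "motion" is a list of rows, each an object of numbers: "tx", "ty", "tz": the shift along the tool's x, y, z in mm; "ax", "ay", "az": the turn, a rotation vector about the tool's x, y, z in degrees; "gripper": the closure, from -1 (fully open) to 1 (shut). In form: [{"tx": .., "ty": .., "tz": .., "ax": .., "ay": .., "az": .., "gripper": ..}, ...]. A call has 1 to 20 rows; each row is the pose to reach, as a shift and turn from the pose measured when the call began, along the tool's axes at that moment; what a row does not reach only later rows make up. A row lasts 1/10 s, in which the tool goes at most 50 mm and 8.59 degrees, less where a joint would pass 70% of its speed; a pose out of reach is approached as far as the arm can. A call with a gripper value outside its range is refused whole. The fingers move at their own pace and stop on an object; the grip force is fixed at half the most. Time passes only in rows, so rows that repeat a pose let the fingers close. It gives the time, the measured TCP pose, the force and the opening at its end, in the units of the state.
- get_obs(): the state, without advancing time (a new reading comes with each control period).
- snapshot(name): name is "side" or "top" or "wrist"; returns a dict with "pixels" (384x512x3 uint8, blue, green, red), "fx", "fy", "cx", "cy" (pixels), "world_to_cam" (4x4, takes a point from world to camera coordinates). Camera axes: x right, y up, looking along -z (the intrinsics and any distortion apply to the point x, -y, -z); pixel columns grow to the right and rows downward; lengths in m; the calibration is good to about 2 mm. The wrist camera is an equidistant fisheye: a pixel r from the principal point sees the ray r / f radians off the axis. A picture is of the moment at which its call begins. There is no depth.
- job_done(): hands the job in, once; it reports no verdict.
Trained networks look in the newest picture that a camera, given by its name, has taken for a name from the list of things; names that differ only in an ending like _2 or _b are one class to them, and where a whole thing is asked for, a point or a joint stands for the part that bears it (a point fixed in the world has none). Each returns a list of dicts, best first, with "p" (0 to 1); they miss things now and then, are a little off and sometimes report something else, mostly with a low value. They report only what shows in the picture. A call takes as long as a camera call.
- regions_of(camera, thing): "pixels" (384x512 bool, what is visible of it) and "box" ([left, top, right, bottom] as shares, 0 to 1, of the picture: columns of its width, rows of its height, round what is visible of it).
- spot_point(camera, thing): "position" ([column, row] as shares, 0 to 1, of the picture: columns of its width, rows of its height: a listed point, or the origin of a listed thing).
The state is a dict: "t": time; "q": joint angles; "joint_velocities": joint speeds; "effort": joint torques, N m; "position": TCP position; "eef_rot": TCP orientation; "contact_force": force on the tool from outside, world axes, zero at the start; "ft_torque": the same for the moment, N m; "opening": finger opening in m.
Only numpy, scipy, OpenCV 4.12 (cv2) and the standard library are available. Lean on these libraries where they do the work, as an engineer would, in place of code of your own. Each camera call takes 0.05 s, during which the arm holds its last target. There are 200 camera calls.

## Working session

There is one attempt and no reset: what is moved stays moved. The work goes in short steps, Python scripts to look and compute and a tool call to move; the robot and the scene stay as the last step left them, time stands still between calls to the robot, and variables do not carry over. Pictures are saved under pics/ and viewed, about 8 in all and at most 12, crops included, and the job is handed in when it is done.

Besides the shell and the picture viewer there is one more tool, called as a command line: name --argument value ..., lists and objects as JSON in quotes. jog_arm: Moves the arm, as the interface text tells. Its arguments: {"type":"object","properties":{"motion":{"type":"array"}},"required":["motion"]}

```bash
mkdir -p pics
cat > h.py <<'E'
import numpy as np, cv2
from rig import *
from scipy.spatial.transform import Rotation as R
def pix(cam,s,pt):
    p=np.array(s["world_to_cam"])@np.r_[pt,1]; x,y,z=p[0],-p[1],-p[2]
    if cam=="wrist":
        r=np.hypot(x,y); th=np.arctan2(r,z); k=th/max(r,1e-9)
        return np.array([s["cx"]+s["fx"]*k*x,s["cy"]+s["fy"]*k*y])
    return np.array([s["cx"]+s["fx"]*x/z,s["cy"]+s["fy"]*y/z])
def ray(cam,s,uv):
    a=(uv[0]-s["cx"])/s["fx"];b=(uv[1]-s["cy"])/s["fy"]
    if cam=="wrist":
        th=np.hypot(a,b);k=np.sin(th)/max(th,1e-9);d=np.array([a*k,b*k,np.cos(th)])
    else: d=np.array([a,b,1.])
    d=d*[1,-1,-1]; M=np.linalg.inv(np.array(s["world_to_cam"]))
    d=M[:3,:3]@d; return M[:3,3],d/np.linalg.norm(d)
def atz(cam,s,uv,z):
    o,d=ray(cam,s,uv); return o+d*(z-o[2])/d[2]
def spot(cam,n):
    r=spot_point(cam,n)
    return [(np.array(a["position"])*[512,384],round(a["p"],2)) for a in r[:2]]
E
cat > a.py <<'E'
from h import *
S={c:snapshot(c) for c in("side","top","wrist")}
for c in S: cv2.imwrite(f"pics/{c}0.png",S[c]["pixels"])
cv2.imwrite("pics/st0.png",cv2.resize(np.vstack([S["side"]["pixels"],S["top"]["pixels"]]),(800*512//683,600*2//2)) if 0 else np.hstack([S["side"]["pixels"],S["top"]["pixels"]])[:, :])
Z=dict(light_source=0,hatch_frame=.126,wing_head=.1415,cover_hinge=.128,petri_dish=0,specimen_jar=0,slide_box=0,cover_pad=None,cover_edge=None,cover_slot=None)
for n,z in Z.items():
    for c in S:
        for uv,p in spot(c,n): print(n,c,uv.round(1),p,atz(c,S[c],uv,z).round(4) if z is not None else "")
for c in S: print(c,"cam at",np.linalg.inv(S[c]["world_to_cam"])[:3,3].round(3))
o=get_obs();print(o)
E
python3 a.py
```

```text
light_source side [317.5 210.8] 0.72 [ 0.5172 -0.1217  0.    ]
light_source side [285.1 111.8] 0.62 [ 0.8632 -0.728   0.    ]
light_source top [339.6 230.6] 0.98 [ 0.5096 -0.1299  0.    ]
light_source top [341.9 192.6] 0.51 [ 0.5969 -0.1387  0.    ]
hatch_frame side [329.3 166.1] 0.66 [ 0.5035 -0.1282  0.126 ]
hatch_frame top [350.1 236.4] 0.71 [ 0.4982 -0.131   0.126 ]
hatch_frame top [340.2 182.8] 0.65 [ 0.6075 -0.1155  0.126 ]
wing_head side [290.6 120.9] 0.63 [ 0.6746 -0.3086  0.1415]
wing_head side [350.3 160.4] 0.62 [ 0.4622 -0.148   0.1415]
wing_head top [339.2 189.7] 0.75 [ 0.5921 -0.1104  0.1415]
wing_head top [358.4 254.5] 0.48 [ 0.4625 -0.1431  0.1415]
cover_hinge side [301.4 164.4] 0.6 [ 0.5623 -0.103   0.128 ]
cover_hinge top [339.8 204.2] 0.87 [ 0.5637 -0.1126  0.128 ]
petri_dish side [341.5 267.4] 0.68 [0.4088 0.0458 0.    ]
petri_dish top [261.9 277.4] 0.81 [0.4075 0.0512 0.    ]
specimen_jar top [403.7 194.2] 0.91 [ 0.5896 -0.2804  0.    ]
slide_box side [244.8 214.6] 0.72 [ 0.6699 -0.0248  0.    ]
slide_box top [296.8 159.6] 0.82 [ 0.6769 -0.0371  0.    ]
cover_pad 
[... 275 characters left out ...]
[ 0.223 -0.535  0.373]
{'t': 1.65, 'q': array([-1.37648283e+00,  3.06749928e-01,  1.50641725e+00,  1.93351257e-05,
        1.32837936e+00, -7.35059703e-02]), 'joint_velocities': array([ 0.00068386,  0.00130675, -0.00091104, -0.00087441, -0.00092855,
       -0.00135884]), 'effort': array([-2.67167042e-05, -4.57465374e+01, -2.52321571e+01, -1.56394253e-04,
        8.36185918e-04, -1.20939342e-05]), 'position': array([ 0.15214279, -0.55450983,  0.19912709]), 'eef_rot': array([2.24525238e-05, 9.91047791e-01, 1.33507584e-01, 1.07599586e-05]), 'contact_force': array([-0.27816441, -0.45794331,  0.08108513]), 'ft_torque': array([-0.00496411,  0.00892801,  0.00352148]), 'opening': 0.0856207279876031}
```

View combined.

Run:
```python
import cv2,numpy as np
a=cv2.imread("pics/side0.png")[80:320,180:440];b=cv2.imread("pics/top0.png")[130:330,220:440]
f=lambda i:cv2.resize(i,(400,600*0+int(400*i.shape[0]/i.shape[1])),interpolation=cv2.INTER_CUBIC)
a,b=f(a),f(b);h=max(a.shape[0],b.shape[0])
p=lambda i:np.vstack([i,np.zeros((h-i.shape[0],400,3),np.uint8)])
cv2.imwrite("pics/v1.png",np.hstack([p(a),p(b)]))
```

```text
(no output)
```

View pics/v1.png

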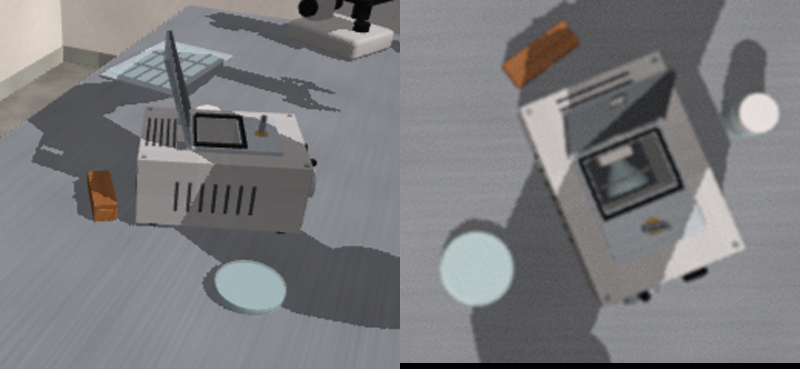

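jog_arm --motion '[{"tx": 204,"ty": -156,"tz": -25,"az": -35,"gripper": -1},{"tx": 204,"ty": -156,"tz": -25,"az": -35,"gripper": -1},{"tx": 204,"ty": -156,"tz": -25,"az": -35,"gripper": -1},{"tx": 204,"ty": -156,"tz": -25,"az": -35,"gripper": -1},{"tx": 407,"ty": -312,"tz": -25,"az": -70,"gripper": -1},{"tx": 407,"ty": -312,"tz": -25,"az": -70,"gripper": -1},{"tx": 407,"ty": -312,"tz": -25,"az": -70,"gripper": -1},{"tx": 407,"ty": -312,"tz": -25,"az": -70,"gripper": -1},{"tx": 407,"ty": -312,"tz": -25,"az": -70,"gripper": -1},{"tx": 407,"ty": -312,"tz": -25,"az": -70,"gripper": -1},{"tx": 407,"ty": -312,"tz": -25,"az": -70,"gripper": -1},{"tx": 407,"ty": -312,"tz": -25,"az": -70,"gripper": -1},{"tx": 407,"ty": -312,"tz": -25,"az": -70,"gripper": -1},{"tx": 407,"ty": -312,"tz": -25,"az": -70,"gripper": -1}]'

```text
validation failed for argument at $.mo...
```

```bash
cat > b.py <<'E'
from h import *
o=get_obs();print(o["t"],o["position"].round(4),"yaw",np.degrees(2*np.arctan2(o["eef_rot"][2],o["eef_rot"][1])).round(2),o["contact_force"].round(1))
s=snapshot("wrist")
for n,z in dict(wing_head=.1415,hatch_frame=.126,cover_hinge=.128).items():
    for uv,p in spot("wrist",n): print(n,uv.round(1),p,atz("wrist",s,uv,z).round(4))
m=regions_of("wrist","wing_head")
for r in m[:2]:
    ys,xs=np.nonzero(r["pixels"]);print(r["p"],len(xs))
    P=np.array([atz("wrist",s,(x,y),.15)[:2] for x,y in zip(xs,ys)])
    c=P.mean(0);w,v=np.linalg.eigh(np.cov((P-c).T));print(c,np.sqrt(w),np.degrees(np.arctan2(v[1,1],v[0,1])))
cv2.imwrite("pics/w1.png",s["pixels"])
E
python3 b.py
```

```text
1.65 [ 0.1521 -0.5545  0.1991] yaw 15.34 [-0.3 -0.5  0.1]
```

View pics/w1.png

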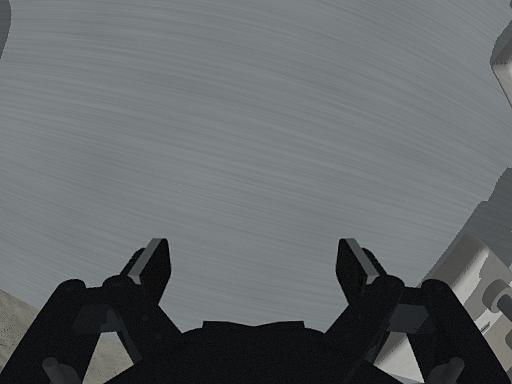

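The move was refused, so that picture is just the start view: bare bench, with the open fingers at about (160,265) and (345,265) and the lamp box cut off at right. Retrying with every key given in each row.

jog_arm --motion '[{"tx": 204,"ty": -156,"tz": -25,"ax": 0,"ay": 0,"az": -35,"gripper": -1},{"tx": 204,"ty": -156,"tz": -25,"ax": 0,"ay": 0,"az": -35,"gripper": -1},{"tx": 204,"ty": -156,"tz": -25,"ax": 0,"ay": 0,"az": -35,"gripper": -1},{"tx": 204,"ty": -156,"tz": -25,"ax": 0,"ay": 0,"az": -35,"gripper": -1},{"tx": 407,"ty": -312,"tz": -25,"ax": 0,"ay": 0,"az": -70,"gripper": -1},{"tx": 407,"ty": -312,"tz": -25,"ax": 0,"ay": 0,"az": -70,"gripper": -1},{"tx": 407,"ty": -312,"tz": -25,"ax": 0,"ay": 0,"az": -70,"gripper": -1},{"tx": 407,"ty": -312,"tz": -25,"ax": 0,"ay": 0,"az": -70,"gripper": -1},{"tx": 407,"ty": -312,"tz": -25,"ax": 0,"ay": 0,"az": -70,"gripper": -1},{"tx": 407,"ty": -312,"tz": -25,"ax": 0,"ay": 0,"az": -70,"gripper": -1},{"tx": 407,"ty": -312,"tz": -25,"ax": 0,"ay": 0,"az": -70,"gripper": -1},{"tx": 407,"ty": -312,"tz": -25,"ax": 0,"ay": 0,"az": -70,"gripper": -1},{"tx": 407,"ty": -312,"tz": -25,"ax": 0,"ay": 0,"az": -70,"gripper": -1},{"tx": 407,"ty": -312,"tz": -25,"ax": 0,"ay": 0,"az": -70,"gripper": -1}]'

```text
t: 3.3
position: [0.4611, -0.1471, 0.224]
eef_rot: [-0.0, 0.736, 0.677, -0.0]
contact_force: [0.7, 0.1, 1.2]
opening: 0.0853
```

```bash
python3 b.py
```

```text
3.3 [ 0.4611 -0.1471  0.224 ] yaw 85.25 [0.7 0.1 1.2]
wing_head [254.2 186.8] 0.73 [ 0.4626 -0.1494  0.1415]
hatch_frame [292.6 164.7] 0.58 [ 0.5001 -0.1353  0.126 ]
cover_hinge [354.5 129.1] 0.88 [ 0.5612 -0.1046  0.128 ]
0.83 495
[ 0.46273658 -0.14336205] [0.00405192 0.00809604] 96.25955914796921
```

View pics/w1.png

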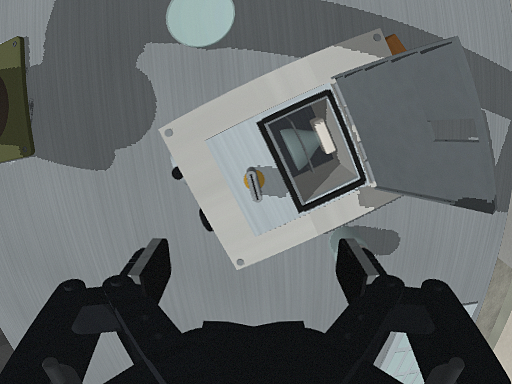

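```bash
cat > r.py <<'E'
from h import *
def rect(s,z,c,half,n,cam="wrist"):
    g=np.linspace(-half,half,n); X,Y=np.meshgrid(c[0]+g,c[1]-g)
    M=np.array(s["world_to_cam"]); P=np.stack([X,Y,0*X+z],-1)@M[:3,:3].T+M[:3,3]
    x,y,d=P[...,0],-P[...,1],-P[...,2]
    r=np.hypot(x,y);k=np.arctan2(r,d)/np.maximum(r,1e-9)
    return cv2.remap(s["pixels"],(s["cx"]+s["fx"]*k*x).astype(np.float32),(s["cy"]+s["fy"]*k*y).astype(np.float32),cv2.INTER_CUBIC)
if __name__=="__main__":
    s=snapshot("wrist")
    a=rect(s,.1505,(.4626,-.1455),.025,400);b=rect(s,.126,(.505,-.13),.11,400)
    for i in range(0,400,80): cv2.line(a,(i,0),(i,399),(0,255,0),1);cv2.line(a,(0,i),(399,i),(0,255,0),1)
    cv2.imwrite("pics/r1.png",np.hstack([a,b]))
E
python3 r.py
```

```text
(no output)
```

View pics/r1.png

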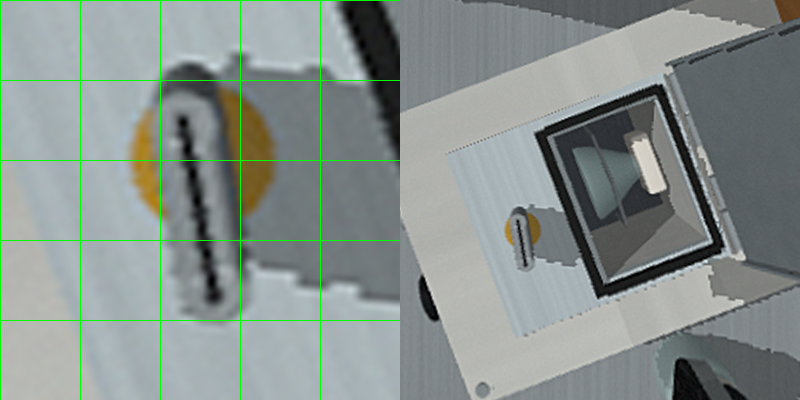

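jog_arm --motion '[{"tx": 0.6,"ty": 1.4,"tz": 25,"ax": 0,"ay": 0,"az": -8,"gripper": -1},{"tx": 0.6,"ty": 1.4,"tz": 50,"ax": 0,"ay": 0,"az": -14.5,"gripper": -1},{"tx": 0.6,"ty": 1.4,"tz": 75,"ax": 0,"ay": 0,"az": -14.5,"gripper": -1},{"tx": 0.6,"ty": 1.4,"tz": 91,"ax": 0,"ay": 0,"az": -14.5,"gripper": -0.5},{"tx": 0.6,"ty": 1.4,"tz": 91,"ax": 0,"ay": 0,"az": -14.5,"gripper": 0},{"tx": 0.6,"ty": 1.4,"tz": 91,"ax": 0,"ay": 0,"az": -14.5,"gripper": 1},{"tx": 0.6,"ty": 1.4,"tz": 91,"ax": 0,"ay": 0,"az": -14.5,"gripper": 1},{"tx": 0.6,"ty": 1.4,"tz": 91,"ax": 0,"ay": 0,"az": -14.5,"gripper": 1},{"tx": 0.6,"ty": 1.4,"tz": 91,"ax": 0,"ay": 0,"az": -14.5,"gripper": 1},{"tx": 0.6,"ty": 1.4,"tz": 91,"ax": 0,"ay": 0,"az": -14.5,"gripper": 1},{"tx": 0.6,"ty": 1.4,"tz": 91,"ax": 0,"ay": 0,"az": -14.5,"gripper": 1},{"tx": 0.6,"ty": 1.4,"tz": 91,"ax": 0,"ay": 0,"az": -14.5,"gripper": 1}]'

```text
t: 4.8
position: [0.4631, -0.1462, 0.1333]
eef_rot: [0.0, 0.644, 0.765, -0.0]
contact_force: [0.5, 0.9, 0.2]
opening: -0.0001
```

Run:
```python
from h import *
o=get_obs();print(o["opening"],o["position"],o["ft_torque"])
s=snapshot("wrist");t=snapshot("side")
cv2.imwrite("pics/w2.png",np.hstack([cv2.resize(s["pixels"][120:320,150:350],(400,400)),cv2.resize(t["pixels"][80:240,260:420],(400,400))]))
for c in("wrist","side"):print(c,spot(c,"wing_head"))
```

```text
-9.397240498063884e-05 [ 0.46311984 -0.14622832  0.13326356] [-0.0030447   0.01921804  0.04627048]
wrist [(array([252.5184, 226.4064]), 0.93)]
side [(array([350.0032, 159.7056]), 0.56)]
```

View pics/w2.png

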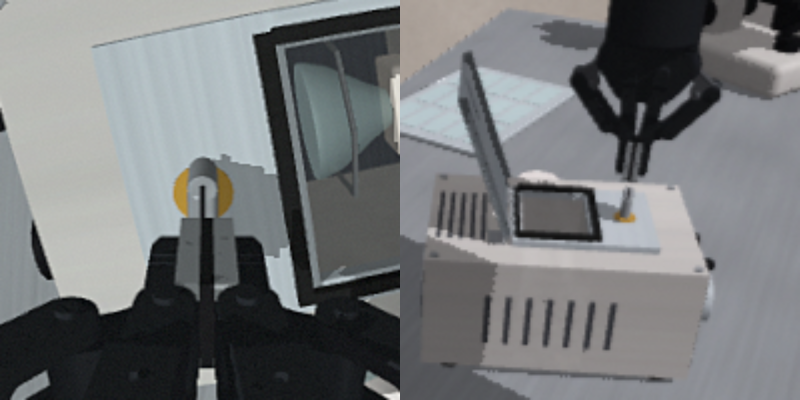

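The left crop (wrist) shows the wing's end, at about (203,170), sticking out ahead of the closed pads. In the right crop (side) the fingertips look above or behind the wing. I'll check by projecting the TCP and the wing into both images.

Run:
```python
from h import *
o=get_obs();p=o["position"];Rm=R.from_quat(np.roll(o["eef_rot"],-1)).as_matrix()
s=snapshot("wrist");t=snapshot("side")
W=np.array([.4625,-.1466,.1415])
for c,S in(("wrist",s),("side",t)):
    print(c,"tcp",pix(c,S,p).round(1),"grasp",pix(c,S,p-.019*Rm[:,2]).round(1),"padfront",pix(c,S,p+.011*Rm[:,0]).round(1),"wing",pix(c,S,W).round(1),"wtop",pix(c,S,W+[0,0,.009]).round(1),"frame under",pix(c,S,[W[0],W[1],.126]).round(1))
for uv in ((252.5,226.4),): print(atz("wrist",s,uv,.1505),atz("wrist",s,uv,.1415))
M=np.linalg.inv(s["world_to_cam"]);print("cam in tool",Rm.T@(M[:3,3]-p),"look",Rm.T@(-M[:3,2]))
a=atz("side",t,(350,159.7),.1415);print(a)
```

```text
wrist tcp [252.3 219.9] grasp [252.2 232.6] padfront [252.3 203.6] wing [251.2 225.6] wtop [251.1 231.8] frame under [251.3 216.1]
side tcp [349.2 163.9] grasp [350.4 156.4] padfront [348.7 166.1] wing [350.  160.6] wtop [350.6 157.1] frame under [349.1 166.6]
[ 0.46271724 -0.14306673  0.1505    ] [ 0.46337287 -0.14700639  0.1415    ]
cam in tool [ 0.07292214  0.00052917 -0.17457794] look [-2.89431468e-01 -4.52990644e-04  9.57198631e-01]
[ 0.46370574 -0.15105542  0.1415    ]
```

Run:
```python
from h import *
o=get_obs();p=o["position"];Rm=R.from_quat(np.roll(o["eef_rot"],-1)).as_matrix()
s=snapshot("wrist");t=snapshot("side")
f=lambda *a:p+Rm@np.array(a)
for z in(0,-.01,-.02,-.03,-.04): print(z,pix("wrist",s,f(.011,-.01,z)).round(1),pix("wrist",s,f(.011,.01,z)).round(1),"open",pix("wrist",s,f(.011,.0425,z)).round(1),"side",pix("side",t,f(.011,0,z)).round(1))
b=s["pixels"][190:310,190:310];c=t["pixels"][110:190,310:390]
cv2.imwrite("pics/w3.png",np.hstack([cv2.resize(b,(400,400),interpolation=cv2.INTER_CUBIC),cv2.resize(c,(400,400),interpolation=cv2.INTER_CUBIC)]))
```

```text
0 [236.2 203.5] [268.3 203.5] open [319.3 203.3] side [348.8 166.1]
-0.01 [235.3 209.2] [269.1 209.2] open [322.8 208.8] side [349.4 162.2]
-0.02 [234.3 215.5] [270.  215.4] open [326.6 214.9] side [350.  158.2]
-0.03 [233.2 222.5] [271.  222.5] open [330.8 221.7] side [350.7 154.1]
-0.04 [231.9 230.4] [272.1 230.3] open [335.4 229.3] side [351.3 150.1]
```

View pics/w3.png

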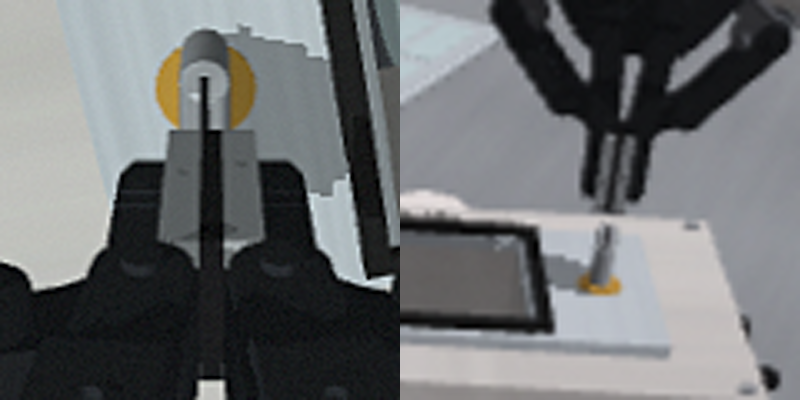

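The fingers are shut and hold nothing. Both views put their tips about 35 mm behind the reported TCP: side tip row is about 152 where the TCP projects to 164, and wrist tip row is about 229 where it should be 203. The wing stands free below them. I'll open, go down 24 mm and look again.

jog_arm --motion '[{"tx": 0,"ty": 0,"tz": 0,"ax": 0,"ay": 0,"az": 0,"gripper": -0.2},{"tx": 0,"ty": 0,"tz": 0,"ax": 0,"ay": 0,"az": 0,"gripper": -0.2},{"tx": 0,"ty": 0,"tz": 0,"ax": 0,"ay": 0,"az": 0,"gripper": -0.2},{"tx": 0,"ty": 0,"tz": 0,"ax": 0,"ay": 0,"az": 0,"gripper": -0.2},{"tx": 0,"ty": 0,"tz": 8,"ax": 0,"ay": 0,"az": 0,"gripper": -0.2},{"tx": 0,"ty": 0,"tz": 16,"ax": 0,"ay": 0,"az": 0,"gripper": -0.2},{"tx": 0,"ty": 0,"tz": 24,"ax": 0,"ay": 0,"az": 0,"gripper": -0.2},{"tx": 0,"ty": 0,"tz": 24,"ax": 0,"ay": 0,"az": 0,"gripper": -0.2}]'

```text
t: 6.0
position: [0.4617, -0.1457, 0.1075]
eef_rot: [-0.002, 0.644, 0.765, -0.001]
contact_force: [-0.6, 0.1, -0.0]
opening: 0.0514
```

Run:
```python
from h import *
o=get_obs();p=o["position"];print(p,o["opening"],o["contact_force"])
s=snapshot("wrist");t=snapshot("side")
b=s["pixels"][170:310,180:320];c=t["pixels"][120:190,310:380]
cv2.imwrite("pics/w4.png",np.hstack([cv2.resize(b,(400,400),interpolation=cv2.INTER_CUBIC),cv2.resize(c,(400,400),interpolation=cv2.INTER_CUBIC)]))
W=np.array([.4625,-.1466,.1505]);print(pix("wrist",s,W),pix("side",t,W),pix("side",t,W-[0,0,.0245]),pix("side",t,p))
```

```text
[ 0.46170524 -0.1457096   0.10745942] 0.051412427127100396 [-0.55703875  0.12299028 -0.03302024]
[252.99933999 254.37903424] [350.57972374 157.0656688 ] [349.05193554 166.63958573] [348.16364959 173.93445029]
```

View pics/w4.png

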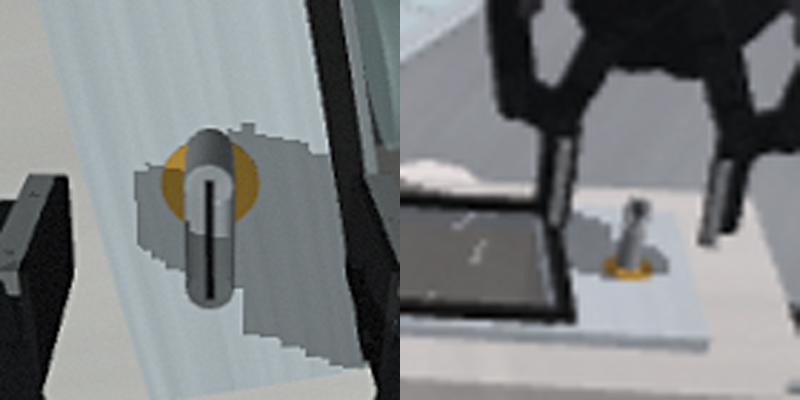

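The fingers now straddle the wing, which lies in line with tool x. The side view puts the tips at about row 161, roughly 138 mm high, so the real tips sit about 32 mm above the reported TCP. I'll lower 3 mm more and grip.

jog_arm --motion '[{"tx": -1,"ty": 0.6,"tz": 3,"ax": 0,"ay": 0,"az": 0,"gripper": 0.3},{"tx": -1,"ty": 0.6,"tz": 3,"ax": 0,"ay": 0,"az": 0,"gripper": 1},{"tx": -1,"ty": 0.6,"tz": 3,"ax": 0,"ay": 0,"az": 0,"gripper": 1},{"tx": -1,"ty": 0.6,"tz": 3,"ax": 0,"ay": 0,"az": 0,"gripper": 1},{"tx": -1,"ty": 0.6,"tz": 3,"ax": 0,"ay": 0,"az": 0,"gripper": 1},{"tx": -1,"ty": 0.6,"tz": 3,"ax": 0,"ay": 0,"az": 0,"gripper": 1},{"tx": -1,"ty": 0.6,"tz": 3,"ax": 0,"ay": 0,"az": 0,"gripper": 1}]'

```text
t: 6.8
position: [0.4621, -0.1473, 0.1057]
eef_rot: [-0.001, 0.644, 0.765, -0.001]
contact_force: [-4.9, -2.8, 5.1]
opening: 0.0072
```

jog_arm --motion '[{"tx": 0,"ty": 0,"tz": 0,"ax": 0,"ay": 0,"az": 8,"gripper": 1},{"tx": 0,"ty": 0,"tz": 0,"ax": 0,"ay": 0,"az": 16,"gripper": 1},{"tx": 0,"ty": 0,"tz": 0,"ax": 0,"ay": 0,"az": 24,"gripper": 1},{"tx": 0,"ty": 0,"tz": 0,"ax": 0,"ay": 0,"az": 32,"gripper": 1},{"tx": 0,"ty": 0,"tz": 0,"ax": 0,"ay": 0,"az": 40,"gripper": 1},{"tx": 0,"ty": 0,"tz": 0,"ax": 0,"ay": 0,"az": 48,"gripper": 1},{"tx": 0,"ty": 0,"tz": 0,"ax": 0,"ay": 0,"az": 56,"gripper": 1},{"tx": 0,"ty": 0,"tz": 0,"ax": 0,"ay": 0,"az": 64,"gripper": 1},{"tx": 0,"ty": 0,"tz": 0,"ax": 0,"ay": 0,"az": 70,"gripper": 1},{"tx": 0,"ty": 0,"tz": 0,"ax": 0,"ay": 0,"az": 74,"gripper": 1},{"tx": 0,"ty": 0,"tz": 0,"ax": 0,"ay": 0,"az": 74,"gripper": 1}]'

```text
t: 7.9
position: [0.4606, -0.1466, 0.1057]
eef_rot: [-0.001, 0.975, 0.223, -0.003]
contact_force: [-6.1, 0.7, 4.8]
opening: 0.0073
```

```bash
cat > st.py <<'E'
from h import *
o=get_obs();print(o["t"],o["position"].round(4),o["eef_rot"].round(4),"yaw",np.degrees(2*np.arctan2(o["eef_rot"][2],o["eef_rot"][1])).round(2),o["contact_force"].round(1),o["ft_torque"].round(3),o["opening"])
E
python3 st.py
```

```text
7.9 [ 0.4606 -0.1466  0.1057] [-0.0011  0.9748  0.2229 -0.0027] yaw 25.76 [-6.1  0.7  4.8] [ 0.145  0.837 -0.044] 0.007297501230469068
```

jog_arm --motion '[{"tx": 0,"ty": 0,"tz": 0,"ax": 0,"ay": 0,"az": 2,"gripper": 1},{"tx": 0,"ty": 0,"tz": 0,"ax": 0,"ay": 0,"az": 4,"gripper": 1},{"tx": 0,"ty": 0,"tz": 0,"ax": 0,"ay": 0,"az": 5,"gripper": 1},{"tx": 0,"ty": 0,"tz": 0,"ax": 0,"ay": 0,"az": 5,"gripper": 1}]'

```text
t: 8.3
position: [0.4605, -0.1464, 0.1058]
eef_rot: [-0.001, 0.984, 0.181, -0.003]
contact_force: [-3.2, 0.6, 2.3]
opening: 0.0074
```

```bash
python3 st.py
```

```text
8.3 [ 0.4605 -0.1464  0.1058] [-0.0011  0.9836  0.1806 -0.0028] yaw 20.81 [-3.2  0.6  2.3] [-0.019  0.351 -0.005] 0.007402279584115467
```

jog_arm --motion '[{"tx": 0,"ty": 0,"tz": 0,"ax": 0,"ay": 0,"az": 2,"gripper": 1},{"tx": 0,"ty": 0,"tz": 0,"ax": 0,"ay": 0,"az": 3,"gripper": 1},{"tx": 0,"ty": 0,"tz": 0,"ax": 0,"ay": 0,"az": 3,"gripper": 1}]'

```text
t: 8.6
position: [0.4605, -0.1464, 0.1058]
eef_rot: [-0.001, 0.988, 0.156, -0.003]
contact_force: [-2.4, -0.2, 1.8]
opening: 0.0073
```

```bash
python3 st.py
```

```text
8.6 [ 0.4605 -0.1464  0.1058] [-9.000e-04  9.878e-01  1.557e-01 -2.900e-03] yaw 17.92 [-2.4 -0.2  1.8] [0.065 0.29  0.796] 0.00734130343377611
```

The wing hit its stop: the z torque rose to 0.8 N m. I'll unload it, open, rise clear and look.

jog_arm --motion '[{"tx": 0,"ty": 0,"tz": 0,"ax": 0,"ay": 0,"az": -1.5,"gripper": 1},{"tx": 0,"ty": 0,"tz": 0,"ax": 0,"ay": 0,"az": -1.5,"gripper": -0.5},{"tx": 0,"ty": 0,"tz": 0,"ax": 0,"ay": 0,"az": -1.5,"gripper": -0.5},{"tx": 0,"ty": 0,"tz": 0,"ax": 0,"ay": 0,"az": -1.5,"gripper": -0.5},{"tx": 0,"ty": 0,"tz": 0,"ax": 0,"ay": 0,"az": -1.5,"gripper": -0.5},{"tx": 0,"ty": 0,"tz": -30,"ax": 0,"ay": 0,"az": -1.5,"gripper": -0.5},{"tx": 0,"ty": 0,"tz": -75,"ax": 0,"ay": 0,"az": -1.5,"gripper": 1},{"tx": 0,"ty": 0,"tz": -120,"ax": 0,"ay": 0,"az": -1.5,"gripper": 1},{"tx": 0,"ty": 0,"tz": -165,"ax": 0,"ay": 0,"az": -1.5,"gripper": 1},{"tx": 0,"ty": 0,"tz": -165,"ax": 0,"ay": 0,"az": -1.5,"gripper": 1},{"tx": 0,"ty": 0,"tz": -165,"ax": 0,"ay": 0,"az": -1.5,"gripper": 1}]'

```text
t: 9.7
position: [0.4623, -0.1469, 0.2721]
eef_rot: [-0.0, 0.986, 0.169, -0.001]
contact_force: [-0.4, 0.2, -0.1]
opening: -0.0001
```

```bash
python3 st.py
python3 - <<'E'
from h import *
from r import rect
s=snapshot("wrist");t=snapshot("side")
a=rect(s,.1505,(.4625,-.1466),.03,400)
cv2.imwrite("pics/w5.png",np.hstack([a,cv2.resize(s["pixels"],(533,400))[:,:400]]))
for n in("cover_edge","cover_hinge","cover_pad","cover_slot"):print(n,spot("wrist",n),spot("side",n))
E
```

```text
9.7 [ 0.4623 -0.1469  0.2721] [-0.      0.9857  0.1686 -0.0013] yaw 19.41 [-0.4  0.2 -0.1] [ 0.011 -0.023  0.012] -0.00012923381237049447
cover_edge [] [(array([286.0032, 112.8192]), 0.98)]
cover_hinge [(array([249.2928,  70.1952]), 0.61)] [(array([299.4176, 164.5056]), 0.75), (array([329.4208, 167.1168]), 0.54)]
cover_pad [(array([249.6   ,  37.7088]), 0.94)] [(array([292.5056, 143.808 ]), 0.79)]
cover_slot [(array([249.088 ,   8.9856]), 0.76), (array([251.1872, 134.208 ]), 0.59)] [(array([287.8976, 119.8848]), 0.92)]
```

View pics/w5.png

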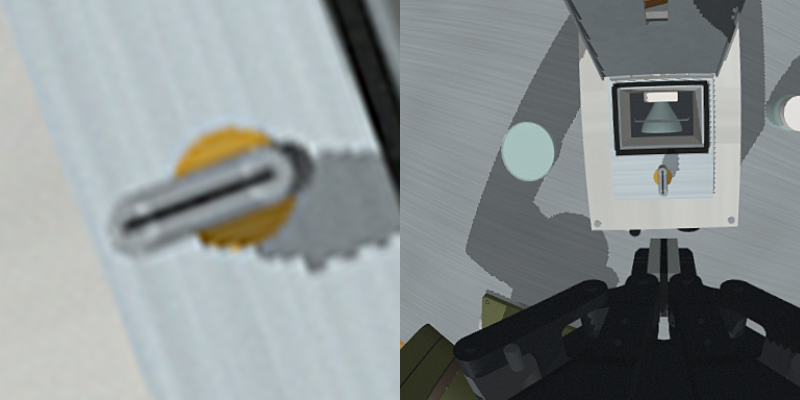

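The wing's driver slot runs from (125,229) to (275,172), about 20.8°. That lines up with the box and the cover's slot. Next I go over and behind the open cover, off the centre line so the fingers can't enter the slot.

jog_arm --motion '[{"tx": 50,"ty": -10,"tz": 0,"ax": 0,"ay": 0,"az": 0,"gripper": 1},{"tx": 100,"ty": -20,"tz": 0,"ax": 0,"ay": 0,"az": 0,"gripper": 1},{"tx": 150,"ty": -28,"tz": 0,"ax": 0,"ay": 0,"az": 0,"gripper": 1},{"tx": 203,"ty": -28,"tz": 0,"ax": 0,"ay": 0,"az": 0,"gripper": 1},{"tx": 203,"ty": -28,"tz": 0,"ax": 0,"ay": 0,"az": 0,"gripper": 1},{"tx": 203,"ty": -28,"tz": 20,"ax": 0,"ay": 0,"az": 0,"gripper": 1},{"tx": 203,"ty": -28,"tz": 40,"ax": 0,"ay": 0,"az": 0,"gripper": 1},{"tx": 203,"ty": -28,"tz": 40,"ax": 0,"ay": 0,"az": 0,"gripper": 1}]'

```text
t: 11.0
position: [0.6404, -0.0523, 0.2255]
eef_rot: [-0.002, 0.986, 0.169, -0.007]
contact_force: [0.6, 0.1, -0.6]
opening: 0.0001
```

```bash
python3 st.py
python3 - <<'E'
from h import *
t=snapshot("side");c=t["pixels"][40:240,210:410]
cv2.imwrite("pics/w6.png",cv2.resize(c,(600,600),interpolation=cv2.INTER_CUBIC))
E
```

```text
11.0 [ 0.6404 -0.0523  0.2255] [-0.0023  0.9856  0.1687 -0.0069] yaw 19.42 [ 0.6  0.1 -0.6] [0.027 0.028 0.012] 0.00012383654097268283
```

View pics/w6.png

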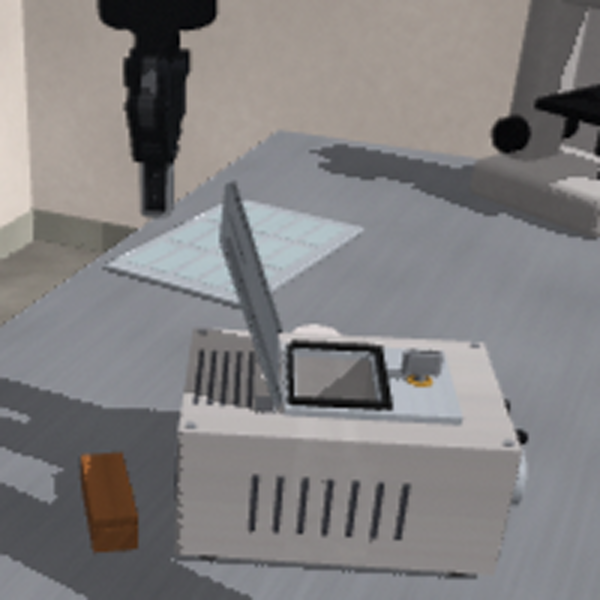

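The closed fingers stand behind the cover's outer face, tip at about (157,215) and cover edge at (232,185), clear of everything. I'll lower them and push forward.

jog_arm --motion '[{"tx": 0,"ty": 0,"tz": 22,"ax": 0,"ay": 0,"az": 0,"gripper": 1},{"tx": 0,"ty": 0,"tz": 42,"ax": 0,"ay": 0,"az": 0,"gripper": 1},{"tx": -15,"ty": 0,"tz": 42,"ax": 0,"ay": 0,"az": 0,"gripper": 1},{"tx": -28,"ty": 0,"tz": 42,"ax": 0,"ay": 0,"az": 0,"gripper": 1},{"tx": -38,"ty": 0,"tz": 42,"ax": 0,"ay": 0,"az": 0,"gripper": 1},{"tx": -48,"ty": 0,"tz": 42,"ax": 0,"ay": 0,"az": 0,"gripper": 1},{"tx": -58,"ty": 0,"tz": 42,"ax": 0,"ay": 0,"az": 0,"gripper": 1},{"tx": -68,"ty": 0,"tz": 42,"ax": 0,"ay": 0,"az": 0,"gripper": 1}]'

```text
t: 11.85
position: [0.5804, -0.0754, 0.1906]
eef_rot: [-0.001, 0.986, 0.169, -0.0]
contact_force: [2.2, 3.0, 15.9]
opening: -0.0004
```

jog_arm --motion '[{"tx": 2,"ty": 0,"tz": -12,"ax": 0,"ay": 0,"az": 0,"gripper": 1},{"tx": 0,"ty": 0,"tz": -14,"ax": 0,"ay": 0,"az": 0,"gripper": 1},{"tx": -10,"ty": 0,"tz": -14,"ax": 0,"ay": 0,"az": 0,"gripper": 1},{"tx": -20,"ty": 0,"tz": -14,"ax": 0,"ay": 0,"az": 0,"gripper": 1},{"tx": -30,"ty": 0,"tz": -14,"ax": 0,"ay": 0,"az": 0,"gripper": 1}]'

```text
t: 12.35
position: [0.5508, -0.0856, 0.2038]
eef_rot: [-0.001, 0.986, 0.169, -0.001]
contact_force: [1.0, -0.3, -0.4]
opening: -0.0001
```

```bash
python3 st.py
python3 - <<'E'
from h import *
t=snapshot("side");c=t["pixels"][40:240,210:410]
cv2.imwrite("pics/w7.png",cv2.resize(c,(600,600),interpolation=cv2.INTER_CUBIC))
print(spot("side","cover_edge"))
E
```

```text
12.35 [ 0.5508 -0.0856  0.2038] [-8.000e-04  9.857e-01  1.686e-01 -9.000e-04] yaw 19.41 [ 1.  -0.3 -0.4] [-0.01  -0.16   0.026] -7.31267774039868e-05
[(array([315.4944, 109.0176]), 0.81)]
```

View pics/w7.png

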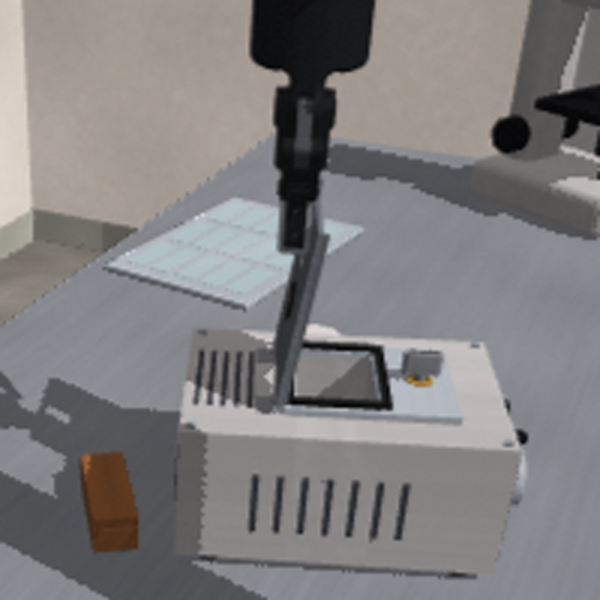

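The cover is just past upright, leaning forward, with the fingertip at (292,248) on its outer face. Continuing the push.

jog_arm --motion '[{"tx": -10,"ty": 0,"tz": 1,"ax": 0,"ay": 0,"az": 0,"gripper": 1},{"tx": -20,"ty": 0,"tz": 3,"ax": 0,"ay": 0,"az": 0,"gripper": 1},{"tx": -30,"ty": 0,"tz": 6,"ax": 0,"ay": 0,"az": 0,"gripper": 1},{"tx": -40,"ty": 0,"tz": 9,"ax": 0,"ay": 0,"az": 0,"gripper": 1},{"tx": -50,"ty": 0,"tz": 13,"ax": 0,"ay": 0,"az": 0,"gripper": 1},{"tx": -50,"ty": 0,"tz": 13,"ax": 0,"ay": 0,"az": 0,"gripper": 1},{"tx": -50,"ty": 0,"tz": 13,"ax": 0,"ay": 0,"az": 0,"gripper": 1},{"tx": -50,"ty": 0,"tz": 13,"ax": 0,"ay": 0,"az": 0,"gripper": 1},{"tx": -50,"ty": 0,"tz": 13,"ax": 0,"ay": 0,"az": 0,"gripper": 1},{"tx": -50,"ty": 0,"tz": 13,"ax": 0,"ay": 0,"az": 0,"gripper": 1},{"tx": -50,"ty": 0,"tz": 13,"ax": 0,"ay": 0,"az": 0,"gripper": 1},{"tx": -50,"ty": 0,"tz": 13,"ax": 0,"ay": 0,"az": 0,"gripper": 1},{"tx": -50,"ty": 0,"tz": 13,"ax": 0,"ay": 0,"az": 0,"gripper": 1},{"tx": -50,"ty": 0,"tz": 13,"ax": 0,"ay": 0,"az": 0,"gripper": 1}]'

```text
t: 13.85
position: [0.5022, -0.1022, 0.1909]
eef_rot: [-0.001, 0.986, 0.168, -0.002]
contact_force: [0.8, -0.4, -0.3]
opening: 0.0001
```

```bash
python3 st.py
python3 - <<'E'
from h import *
for c in("side","top","wrist"):
    s=snapshot(c)
    for n,z in(("cover_edge",.138),("cover_pad",.1356),("wing_head",.1505)):print(c,n,[(u.round(1),p,atz(c,s,u,z).round(4)) for u,p in spot(c,n)])
    if c=="side": cv2.imwrite("pics/w8.png",cv2.resize(s["pixels"][40:240,210:410],(600,600),interpolation=cv2.INTER_CUBIC))
E
```

```text
13.85 [ 0.5022 -0.1022  0.1909] [-0.0011  0.9858  0.1682 -0.0019] yaw 19.36 [ 0.8 -0.4 -0.3] [ 0.034  0.036 -0.005] 6.803069970201204e-05
side cover_edge [(array([359.9, 163.1]), 0.85, array([ 0.4408, -0.1519,  0.138 ]))]
side cover_pad []
side wing_head [(array([349. , 160.5]), 0.55, array([ 0.4613, -0.1283,  0.1505]))]
top cover_edge [(array([336.3, 202.7]), 0.34, array([ 0.5663, -0.1041,  0.138 ]))]
top cover_pad [(array([349. , 231.9]), 0.61, array([ 0.5074, -0.1274,  0.1356]))]
top wing_head [(array([350.2, 230.4]), 0.68, array([ 0.5104, -0.1273,  0.1505]))]
wrist cover_edge [(array([287.8, 278.9]), 0.78, array([ 0.4371, -0.1595,  0.138 ]))]
wrist cover_pad [(array([286. , 193.7]), 0.57, array([ 0.5121, -0.1279,  0.1356]))]
wrist wing_head [(array([287. , 256.1]), 0.67, array([ 0.4657, -0.1456,  0.1505]))]
```

View pics/w8.png

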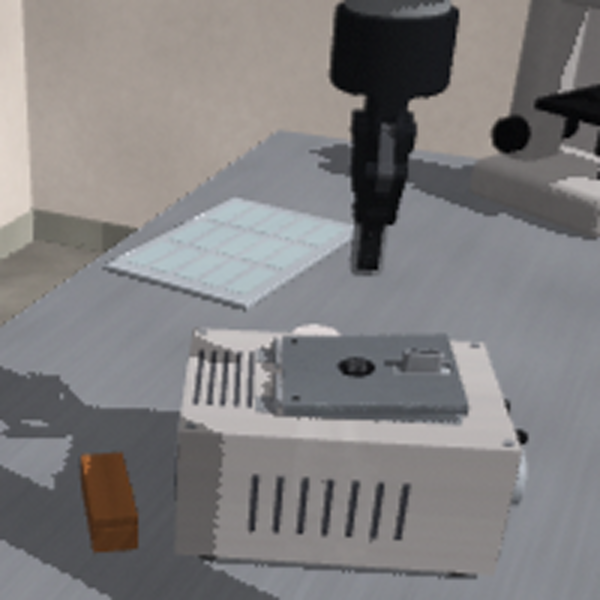

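The cover lies on the seal with the stud's head through the slot at about (425,357) and the pad at (357,367). I'll move over the pad and come down.

jog_arm --motion '[{"tx": -3.4,"ty": 27.2,"tz": 0,"ax": 0,"ay": 0,"az": 0,"gripper": 1},{"tx": -3.4,"ty": 27.2,"tz": 25,"ax": 0,"ay": 0,"az": 0,"gripper": 1},{"tx": -3.4,"ty": 27.2,"tz": 50,"ax": 0,"ay": 0,"az": 0,"gripper": 1},{"tx": -3.4,"ty": 27.2,"tz": 68,"ax": 0,"ay": 0,"az": 0,"gripper": 1},{"tx": -3.4,"ty": 27.2,"tz": 76,"ax": 0,"ay": 0,"az": 0,"gripper": 1},{"tx": -3.4,"ty": 27.2,"tz": 76,"ax": 0,"ay": 0,"az": 0,"gripper": 1},{"tx": -3.4,"ty": 27.2,"tz": 76,"ax": 0,"ay": 0,"az": 0,"gripper": 1}]'

```text
t: 15.15
position: [0.5084, -0.129, 0.1155]
eef_rot: [-0.001, 0.986, 0.168, -0.001]
contact_force: [1.0, -0.0, 0.6]
opening: 0.0001
```

jog_arm --motion '[{"tx": 0,"ty": 0,"tz": 2,"ax": 0,"ay": 0,"az": 0,"gripper": 1},{"tx": 0,"ty": 0,"tz": 4,"ax": 0,"ay": 0,"az": 0,"gripper": 1},{"tx": 0,"ty": 0,"tz": 6,"ax": 0,"ay": 0,"az": 0,"gripper": 1},{"tx": 0,"ty": 0,"tz": 6,"ax": 0,"ay": 0,"az": 0,"gripper": 1}]'

```text
t: 15.55
position: [0.5082, -0.129, 0.1095]
eef_rot: [-0.001, 0.986, 0.168, -0.001]
contact_force: [1.0, -0.6, -0.4]
opening: -0.0002
```

jog_arm --motion '[{"tx": 0,"ty": 0,"tz": 1,"ax": 0,"ay": 0,"az": 0,"gripper": 1},{"tx": 0,"ty": 0,"tz": 2,"ax": 0,"ay": 0,"az": 0,"gripper": 1},{"tx": 0,"ty": 0,"tz": 3,"ax": 0,"ay": 0,"az": 0,"gripper": 1},{"tx": 0,"ty": 0,"tz": 4,"ax": 0,"ay": 0,"az": 0,"gripper": 1},{"tx": 0,"ty": 0,"tz": 4,"ax": 0,"ay": 0,"az": 0,"gripper": 1}]'

```text
t: 16.05
position: [0.5081, -0.1289, 0.1053]
eef_rot: [-0.001, 0.986, 0.168, -0.002]
contact_force: [0.5, -0.2, -0.1]
opening: 0.0
```

jog_arm --motion '[{"tx": 0,"ty": 0,"tz": 1,"ax": 0,"ay": 0,"az": 0,"gripper": 1},{"tx": 0,"ty": 0,"tz": 2,"ax": 0,"ay": 0,"az": 0,"gripper": 1},{"tx": 0,"ty": 0,"tz": 3,"ax": 0,"ay": 0,"az": 0,"gripper": 1},{"tx": 0,"ty": 0,"tz": 3,"ax": 0,"ay": 0,"az": 0,"gripper": 1}]'

```text
t: 16.45
position: [0.508, -0.129, 0.1024]
eef_rot: [-0.001, 0.986, 0.168, -0.002]
contact_force: [-0.8, -0.7, 1.9]
opening: -0.0001
```

jog_arm --motion '[{"tx": 0,"ty": 0,"tz": 1,"ax": 0,"ay": 0,"az": 0,"gripper": 1},{"tx": 0,"ty": 0,"tz": 2,"ax": 0,"ay": 0,"az": 0,"gripper": 1},{"tx": 0,"ty": 0,"tz": 2,"ax": 0,"ay": 0,"az": 0,"gripper": 1}]'

```text
t: 16.75
position: [0.5079, -0.1291, 0.1007]
eef_rot: [-0.001, 0.986, 0.168, -0.002]
contact_force: [-1.8, -0.6, 5.3]
opening: 0.0002
```

jog_arm --motion '[{"tx": 0,"ty": 0,"tz": 1,"ax": 0,"ay": 0,"az": 0,"gripper": 1},{"tx": 0,"ty": 0,"tz": 1,"ax": 0,"ay": 0,"az": 0,"gripper": 1},{"tx": 0,"ty": 0,"tz": 1,"ax": 0,"ay": 0,"az": 0,"gripper": 1}]'

```text
t: 17.05
position: [0.5079, -0.1291, 0.1002]
eef_rot: [-0.001, 0.986, 0.168, -0.002]
contact_force: [-1.2, -0.8, 6.4]
opening: 0.0002
```

jog_arm --motion '[{"tx": 0,"ty": 0,"tz": 2,"ax": 0,"ay": 0,"az": 0,"gripper": 1},{"tx": 0,"ty": 0,"tz": 2,"ax": 0,"ay": 0,"az": 0,"gripper": 1},{"tx": 0,"ty": 0,"tz": 2,"ax": 0,"ay": 0,"az": 0,"gripper": 1}]'

```text
t: 17.35
position: [0.5079, -0.1292, 0.0998]
eef_rot: [-0.0, 0.986, 0.168, -0.001]
contact_force: [-4.3, 0.4, 14.1]
opening: 0.0001
```

The force rose to 14 N with only 0.4 mm more travel, so the cover is on a hard stop. Using the last picture to check.

```bash
python3 - <<'E'
from h import *
s=snapshot("side")
p=lambda x,y,z:pix("side",s,[.5638+.938*x-.347*y,-.1091+.347*x+.938*y,z]).round(1)
print("near front corner top: flush",p(-.135,.058,.130),"rest",p(-.135,.058,.138),"frame front corner",p(-.124,.054,.126))
print(spot("side","cover_edge"),"pred flush",p(-.135,0,.130),"rest",p(-.135,0,.138))
cv2.imwrite("pics/w9.png",np.hstack([cv2.resize(s["pixels"][130:210,290:370],(400,400),interpolation=cv2.INTER_CUBIC),cv2.resize(snapshot("top")["pixels"][130:330,220:420],(400,400))]))
E
python3 st.py
```

```text
near front corner top: flush [364.7 178.5] rest [365.3 175.3] frame front corner [359.  178.9]
[(array([362.496 , 169.4976]), 0.86), (array([348.8256, 159.7824]), 0.36)] pred flush [361.4 165.8] rest [361.9 162.7]
17.5 [ 0.5079 -0.1291  0.0998] [-4.000e-04  9.857e-01  1.683e-01 -1.100e-03] yaw 19.38 [-3.8  1.2 13.8] [0.164 0.659 0.065] -4.517857061588701e-05
```

View pics/w9.png

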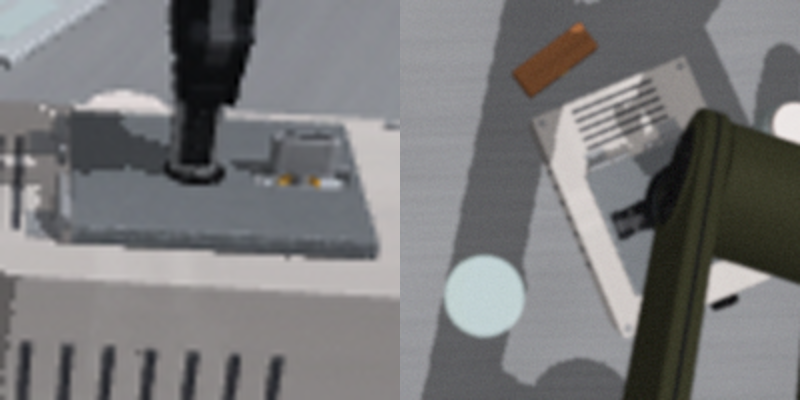

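Run:
```python
from rig import *
print(job_done()); o=get_obs(); print(o["t"],o["contact_force"])
```

```text
the job is handed in; nothing more can be done
None
the job is handed in; nothing more can be done
```

The lamp hatch is closed and handed in at about 17.5 s. The hand is still pressing the cover down with about 14 N, so you can lock the stud.

- **Stud:** I turned it about 80° clockwise until it hit its stop, where the torque rose to 0.8 N m. The close-up showed it in line with the cover's slot.
- **Cover:** I pushed it past upright from behind with closed fingers, and it sank onto the seal with the stud through the slot. I then pressed on the pad. The last 2 mm of commanded push moved it only 0.4 mm, and the force went from 6 to 14 N.
- **Last check:** the side view shows the cover's front corner at the row expected for flush (about 178, against 175 if resting on the seal). The detector's estimate of the free edge was about 4 pixels lower than predicted for flush, so it agreed only roughly.
- **Bystanders:** the slide box and petri dish look undisturbed in the last top view. The jar is only partly visible there, and I did not measure any of the three again.

**What went wrong:**
- The first jog call was refused because it left out some keys.
- The first grip closed on nothing, because the real fingertips sit about 32 mm above the reported tool point. I corrected for this from the images.
- While I pushed the cover, its edge pressed up under the fingers' knuckle with about 16 N, so I raised the hand before going on.

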